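# Pack the string-set box in the gear case and close it up

## Robot

A 6-joint arm with a two-finger parallel gripper is mounted at the origin on a cart in front of the work surface, level with it; the furniture and walls round the work are solid. World frame = base frame: x ahead of the robot, y to its left, z up, the work surface at z = 0. Lengths are in m, angles in rad, forces in N, time in s.
With the tool pointing down it reaches from about 0.3 to 0.875 m from the base axis. Payload 4.2 kg.
Tool frame: the origin (TCP) lies at the very end of the fingers, on their centre line; the grasp point (between the pads) lies env.grip_point_offset behind it (env.grip_point_offset is the distance from the TCP to the grasp point, in m); z points along the fingers, y is the line along which they close (so a half turn about z gives the same grasp; the last joint's range is limited). The gripper opens to 85 mm and grips with 20 to 120 N. Pads are 22 mm wide; open, the fingers measure 114 mm over their backs; the gripper's body (76 mm by 85 mm) begins 54 mm behind the grasp point. The pads swing forward as they close: fully open they stand 13 mm farther back than shut.
Start: joints at [-1.17, 0.32, 1.565, -0, 1.257, -0.02], TCP at [0.235, -0.525, 0.231] pointing down, gripper open.
Joint ranges: [-3.11, 3.11], [-0.84, 2.01], [0.21, 2.61], [-1.34, 4.49], [0.05, 2.63], [-2.56, 2.56]. Speed limits (rad/s): [2.57, 2.57, 3.14, 3.14, 3.14, 3.14].

## Interface

Orientations are given as a 3x3 rotation matrix whose columns are the frame's x, y, z axes.
In Python, from plant import env gives the robot as it stands.
- The arm moves only by the tool drive_tool, never from a script. Its argument "series" is a list of rows, each an object with "dp": the shift along the tool's x, y, z in units of 50 mm (1.0 is 50 mm), a list of three; "rotation": the turn, a rotation vector about the tool's x, y, z in units of 10 degrees (1.0 is 10 degrees), a list of three; "grip": the finger opening in mm, from 0 to 85.4. A call has 1 to 12 rows; each row shifts and turns the commanded pose from where the row before left it, along the tool's axes as they then stand; what a row does not reach is not made up. A row lasts 1/8 s, in which the tool goes at most 62.5 mm and 10.7 degrees, less where a joint would pass 70% of its speed; a pose out of reach is approached as far as the arm can. A call is refused whole if a number of a shift passes 1 or a number of a turn 1, either way. A call with a gripper value outside its range is refused whole. The fingers move at their own pace and stop on an object; "squeeze" is the grip in N (left out, the last holds). Time passes only in rows, so rows that do not move let the fingers close. It gives the time, the measured TCP pose, the force, the opening and the grip force at its end, in the units of the state.
- env.get_state(): the state, without advancing time (a new reading comes with each control period).
- env.camera(name): name is "side" or "top" or "wrist"; returns a dict with "frame" (400x640x3 uint8, red, green, blue), "z_map" (400x640 float32, m along the optical axis (not along the pixel's ray), 0 where there is no reading), "camera_matrix" (3x3 intrinsics, pixels), "position" and "attitude" of the camera in the world. Camera axes: x right, y down, z forward; pixel columns grow to the right and rows downward; lengths in m; the calibration is good to about 2 mm. A picture is of the moment at which its call begins.
- env.job_done(): hands the job in; it is judged then, once.
The state is a dict: "time": time; "joint_pos": joint angles; "joint_velocities": joint speeds; "effort": joint torques, N m; "eef_pos": TCP position; "ee_rot": TCP orientation; "force": force on the tool from outside, world axes, zero at the start; "torque": the same for the moment, N m; "finger_gap": finger opening in m; "finger_force": force on a finger pad.
Only numpy, scipy, OpenCV 4.12 (cv2) and the standard library are available. Lean on these libraries where they do the work, as an engineer would, in place of code of your own. Each camera call takes 0.05 s, during which the arm holds its last target. There are 200 camera calls.

## Task

Pack the small upright box of strings into the slot in the foam of the open gear case, standing upright and right down on the bottom. Then put the loose lid squarely on the case so that it sits fully down, and swing the hinged clamp arm over until it is fully down on the lid. Leave the mug, the tape roll and the flat tin where they stand.

Things in the scene. Friction and masses are not known exactly. Their poses are not given: they have to be found in the camera images.
- case: open plywood gear case with aluminium edges, fixed; outside 126 (x) x 170 (y) x 64 mm high, walls 6 mm. Origin: centre of underside, on the worktop. A dark foam liner, top at z = 23 mm, has a slot in its middle, 42 (x) x 93 (y) mm, open down to the floor at z = 5 mm; above the foam it is clear inside. Clamp arm hinged on a steel bracket outside the -y end
- case_pocket (a point): centre of the bottom of the slot in the case's foam, 5 mm above the case's underside; axes as the case's
- case_lid: loose plywood lid, 126 (x) x 170 (y) mm, works either way round. Origin: centre of the underside of its locating rim (107 x 151 mm, 6 mm deep, stepped, goes inside the walls with 3.5 mm play); panel z = 6 to 12 mm; black strap handle, bar 14 wide (x) x 54 long (y), z = 32 to 48 mm. Seated: origin 58 mm above the case's underside, axes parallel to the case's. 0.2 kg
- strings_box: small rigid carton of strings, 34 (x) x 85 (y) x 52 mm high, about 0.12 kg, standing upright on its narrow long side. Origin: centre of its underside; z up.
- case_clamp (a joint): angle of the clamp arm: 0 = level, its rubber pad down on the seated lid; it grows as the arm swings up and outward (1.57 upright, up to 2.1 leaning away from the case). Stays where it is left; light friction of about 0.06 N m.
- clamp_hinge (a point): point on the axis of the clamp arm, 112 mm from the case's centre towards -y and 78 mm above its underside; the hinge axis runs along the case's x; axes as the case's
- clamp_tip (a point): free end of the clamp arm, on its middle line, 72 mm from the hinge axis. Steel arm 20 wide, 8 mm thick; last 24 mm in a black sleeve 24 wide, 11 mm thick, rubber pad underneath. Level, the arm points from the hinge to the case's +y, its end 40 mm short of the case's centre. The point's z is the arm's upper (outer) side
- mug: mug, 81 mm wide, 101 mm high, bystander; origin at the centre of its underside
- tape_roll: flat roll of dark tape, 56 mm across, 19 mm high, bystander; origin at the centre of its underside
- flat_tin: closed flat tin, 63 x 94 x 21 mm, bystander; origin at the centre of its underside

How it is judged:
By the outcome, as a careful person would: the job done as asked, in the order asked, and still so for the second after the job is handed in, with the robot touching nothing.
It also fails if it takes over 72 s, if anything falls off the work surface, if the arm or the gripper's body presses on something with over 40 N, if the wrist force passes 120 N, or if a joint passes its speed limit or range.

## Working session

There is one attempt and no reset: what is moved stays moved. The work goes in short steps, Python scripts to look and compute and a tool call to move; the robot and the scene stay as the last step left them, time stands still between calls to the robot, and variables do not carry over. Pictures are saved under pics/ and viewed, at most 10 in all, crops included, and the job is handed in when it is done.

Besides the shell and the picture viewer there is one more tool, called after "Emit:" as name(argument=value, ...) on one line, values as JSON. drive_tool: Moves the arm, as the interface text tells. Its arguments: {"type":"object","properties":{"series":{"type":"array","items":{"type":"object","properties":{"dp":{"type":"array","items":{"type":"number"}},"rotation":{"type":"array","items":{"type":"number"}},"grip":{"type":"number"}}}},"squeeze":{"type":"number"}},"required":["series"]}

```bash
ls; mkdir -p pics; cat > h.py <<'E'
import numpy as np, cv2
from plant import env
def pts(c):
    K=c["camera_matrix"];z=c["z_map"];v,u=np.mgrid[:400,:640]
    P=np.stack([(u-K[0,2])/K[0,0]*z,(v-K[1,2])/K[1,1]*z,z],-1)
    W=P@np.array(c["attitude"]).T+np.array(c["position"]); W[z==0]=np.nan
    return W
def save(c,n): cv2.imwrite("pics/"+n,c["frame"][:,:,::-1])
E
python3 - <<'E'
from h import *
s=env.get_state();print(s,env.grip_point_offset)
for n in("top","side"):
    c=env.camera(n);save(c,n+"0.png");np.savez(n+"0.npz",**c);print(n,c["position"],c["attitude"])
E
```

```text
pics
{'time': 0.0, 'joint_pos': array([-1.16999422e+00,  3.20275243e-01,  1.56568980e+00, -2.81850075e-06,
        1.25740770e+00, -1.99910587e-02]), 'joint_velocities': array([ 7.02449110e-04, -1.10316448e-03,  8.35467501e-05, -7.51969985e-04,
        6.28590191e-04, -6.87768353e-04]), 'effort': array([-7.84580243e-04, -4.15522349e+01, -2.34165663e+01, -9.33008687e-05,
        8.00202484e-03, -7.64601662e-07]), 'eef_pos': array([ 0.23469298, -0.52438896,  0.23048765]), 'ee_rot': array([[ 9.12764888e-01,  4.08484730e-01, -6.96982065e-04],
       [ 4.08485323e-01, -9.12763418e-01,  1.63796587e-03],
       [ 3.29043120e-05, -1.77978468e-03, -9.99998416e-01]]), 'force': array([-0.36687966, -1.06608516,  0.27809354]), 'torque': array([ 0.00259505,  0.03988819, -0.00441572]), 'finger_force': 0.0, 'finger_gap': 0.08535918702589639} 0.0187
top [ 0.32983891 -0.01819089  1.20151859] [[ 0.02822464 -0.98102171  0.19183267]
 [-0.99952451 -0.0253144   0.01760518]
 [-0.01241493 -0.19223835 -0.98126973]]
side [ 0.47945442 -0.89226186  0.69289335] [[ 0.99313731 -0.06832237  0.09492283]
 [-0.11690568 -0.55654919  0.82254852]
 [-0.00336924 -0.82800064 -0.56071704]]
```

View pics/top0.png

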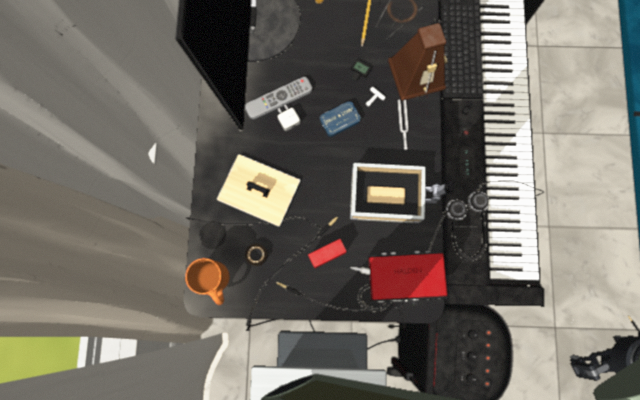

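View pics/side0.png

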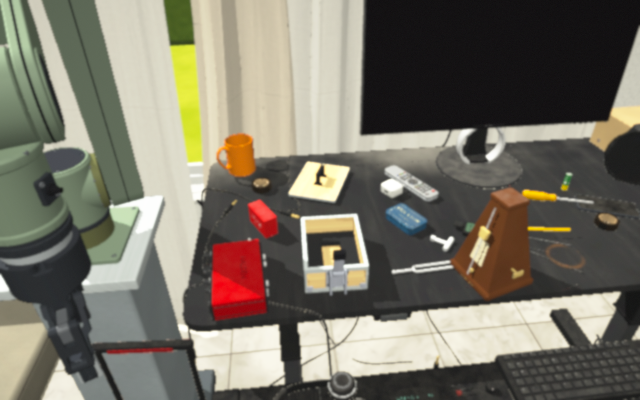

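Top view: case near (388,192) with clamp at its right end (435,190), lid at (259,189), strings box the small red one at (326,252), tin blue (339,118), tape (257,254), mug (205,278). The side view agrees. The large red thing at (408,276) is another obstacle.

```bash
cat >> h.py <<'E'
def rect(P):
    (c,s,a)=cv2.minAreaRect((P[:,:2]*1000).astype(np.float32));
    if s[0]<s[1]: s=s[::-1];a+=90
    return np.round(c,1),np.round(s,1),round((a+90)%180-90,2)
def reg(W,box,zlo,zhi):
    u0,v0,u1,v1=box;Q=W[v0:v1,u0:u1].reshape(-1,3);return Q[(Q[:,2]>zlo)&(Q[:,2]<zhi)]
E
python3 - <<'E'
from h import *
for n,boxes in (("top",dict(box=(300,232,352,272),lid=(210,145,306,232),case=(340,155,432,228),clamp=(424,175,450,210),bigred=(350,245,450,310),mug=(180,250,235,310),tape=(243,240,270,268))),
  ("side",dict(box=(244,195,282,240),lid=(284,155,355,205),case=(295,205,375,300),clamp=(325,240,355,300)))):
    c=dict(np.load(n+"0.npz"));W=pts(c)
    for k,b in boxes.items():
        Q=reg(W,b,.008,.3);z=Q[:,2]
        print(n,k,len(Q),"zpc",np.round(np.percentile(z,[2,25,50,75,98])*1000,1))
        R=dict(box=(.044,.06),lid=(.006,.017),case=(.058,.07),clamp=(.08,.3),bigred=(.02,.3),mug=(.09,.115),tape=(.014,.03))[k]
        Q=reg(W,b,*R)
        if len(Q)>5: print("   ",len(Q),rect(Q),"zmed",np.median(Q[:,2]), Q.min(0).round(3),Q.max(0).round(3))
E
```

```text
top box 629 zpc [14.1 48.6 51.1 52.8 55.8]
    522 (array([423.1, -13.4]), array([85.1, 34.1]), -62.14) zmed 0.051749284799929796 [ 0.39  -0.058  0.045] [0.456 0.03  0.057]
top lid 3282 zpc [ 8.4 10.7 12.3 14.1 46.4]
    3256 (array([585.1, 174.7]), array([236.1, 204. ]), -83.1) zmed 0.011905908379395536 [0.472 0.047 0.006] [0.687 0.287 0.017]
top case 3619 zpc [ 9.3 21.7 24.4 51.9 66.7]
    784 (array([ 574.5, -164.4]), array([188.4, 129.7]), 88.84) zmed 0.06360020886069273 [ 0.509 -0.258  0.058] [ 0.641 -0.07   0.07 ]
top clamp 325 zpc [ 30.5  59.4  81.3 108.1 144.8]
    170 (array([ 571.7, -272.6]), array([39.3, 22.9]), -1.32) zmed 0.10629827673081194 [ 0.552 -0.284  0.08 ] [ 0.591 -0.261  0.149]
top bigred 3925 zpc [11.8 46.6 48.5 50.2 53.5]
    3701 (array([ 366.5, -188.5]), array([209.9, 129.5]), -85.33) zmed 0.04872865640382451 [ 0.301 -0.296  0.02 ] [ 0.435 -0.081  0.058]
top mug 1151 zpc [  8.4  20.3  55.8  90.4 101.8]
    295 (array([357.4, 259.1]), array([93. , 79.1]), 68.1) zmed 0.0980858282226098 [0.304 0.224 0.09 ] [0.399 0.305 0.105]
top tape 257 zpc [11.  16.3 18.1 19
[... 154 characters left out ...]
9.7 26.4 45.7 53.2 55.5]
    385 (array([424. , -45.2]), array([148.6,  61.1]), -84.27) zmed 0.053153400234043136 [ 0.388 -0.121  0.044] [0.455 0.028 0.057]
side lid 1647 zpc [ 9.7 12.7 13.8 14.9 48. ]
    1555 (array([573.4, 174.6]), array([241.6, 205.1]), 83.12) zmed 0.013569873263381216 [0.482 0.057 0.006] [0.69  0.305 0.017]
side case 4384 zpc [  9.   24.6  35.7  62.1 140.4]
    884 (array([ 571.9, -175.6]), array([210.5, 128.1]), 88.34) zmed 0.06513491528576548 [ 0.506 -0.28   0.058] [ 0.639 -0.07   0.07 ]
side clamp 1375 zpc [  8.4  23.8  36.3  81.  148.9]
    353 (array([ 567.8, -279. ]), array([38.5, 29.9]), -3.3) zmed 0.11649200952533201 [ 0.549 -0.294  0.08 ] [ 0.588 -0.263  0.151]
```

```bash
python3 - <<'E'
from h import *
for n,lb,cb in (("top",(205,140,312,235),(340,155,432,228)),("side",(284,155,355,205),(295,205,375,300))):
    c=dict(np.load(n+"0.npz"));W=pts(c);hsv=cv2.cvtColor(c["frame"],cv2.COLOR_RGB2HSV)
    def sub(b,lo,hi,m):
        u0,v0,u1,v1=b;Q=W[v0:v1,u0:u1];H=hsv[v0:v1,u0:u1]
        k=m(H)&(Q[...,2]>lo)&(Q[...,2]<hi);k=k.astype(np.uint8)
        _,L,s,_=cv2.connectedComponentsWithStats(k,connectivity=8);i=1+s[1:,4].argmax()
        return Q[L==i]
    Q=sub(lb,.002,.02,lambda H:(H[...,2]>130)&(H[...,0]<35)); print(n,"lid",len(Q),rect(Q),np.median(Q[:,2]))
    Q=reg(W,lb,.028,.06);print(" handle",len(Q),rect(Q),np.median(Q[:,2]),Q.mean(0))
    Q=sub(cb,.058,.07,lambda H:H[...,2]>-1);Q=Q[(Q[:,1]>-.243)]; print(" case",len(Q),rect(Q),np.median(Q[:,2]))
    # edges: +-x wall centre line
    for s in(1,-1):
        E=Q[(s*(Q[:,0]-.574)>.05)&(abs(Q[:,1]+.155)<.07)];p=np.polyfit(E[:,1],E[:,0],1);print("  wallx",s,p[0],np.polyval(p,-.155),len(E))
    E=Q[(Q[:,1]+.155>.07)&(abs(Q[:,0]-.574)<.05)];print("  +y wall",np.percentile(E[:,1],[3,50,97]),np.polyfit(E[:,0],E[:,1],1)[0])
    E=Q[(Q[:,1]+.155<-.07)&(abs(Q[:,0]-.574)<.05)];print("  -y wall",np.percentile(E[:,1],[3,50,97]))
    u0,v0,u1,v1=(340,155,452,228) if n=="top" else cb
    Q=reg(W,(u0,v0,u1,v1),.08,.3)
    for z in np.arange(.085,.15,.012):
        k=abs(Q[:,2]-z)<.006
        if k.sum(): print("  arm z",round(z,3),k.sum(),Q[k].mean(0).round(4),Q[k].min(0).round(3),Q[k].max(0).round(3))
E
```

```text
top lid 3269 (array([581.4, 166.3]), array([178.1, 131.8]), 68.16) 0.012001958480528874
 handle 133 (array([579.6, 164. ]), array([54. , 14.5]), 69.24) 0.04636434977345494 [0.57868375 0.16237481 0.04614922]
 case 771 (array([ 574.7, -156.4]), array([172.4, 129.7]), 88.84) 0.06363215982727022
  wallx 1 0.02959865894957641 0.6347549005415867 199
  wallx -1 0.02774595444876409 0.5138946927577678 191
  +y wall [-0.07798034 -0.07375825 -0.06958687] -0.03457642581315319
  -y wall [-0.24222756 -0.23883634 -0.23423965]
  arm z 0.085 58 [ 0.5698 -0.2661  0.0842] [ 0.552 -0.275  0.08 ] [ 0.591 -0.261  0.09 ]
  arm z 0.097 24 [ 0.5702 -0.2699  0.0977] [ 0.561 -0.274  0.092] [ 0.581 -0.268  0.102]
  arm z 0.109 22 [ 0.5694 -0.2731  0.1094] [ 0.561 -0.278  0.104] [ 0.58  -0.27   0.115]
  arm z 0.121 14 [ 0.5694 -0.2753  0.1192] [ 0.561 -0.277  0.115] [ 0.58  -0.274  0.125]
  arm z 0.133 27 [ 0.5684 -0.2772  0.1337] [ 0.559 -0.284  0.128] [ 0.582 -0.273  0.138]
  arm z 0.145 45 [ 0.5701 -0.2817  0.145 ] [ 0.558 -0.285  0.139] [ 0.582 -0.275  0.151]
side lid 1547 (array([578.9, 174.1]), array([202.
[... 303 characters left out ...]
lx -1 0.028027850153412914 0.5119552656057837 142
  +y wall [-0.0815912  -0.07817241 -0.07176509] -0.02105064353286149
  -y wall [-0.24291231 -0.24056776 -0.23657925]
  arm z 0.085 97 [ 0.5692 -0.2748  0.0845] [ 0.549 -0.281  0.08 ] [ 0.588 -0.263  0.091]
  arm z 0.097 37 [ 0.5685 -0.2781  0.0975] [ 0.56  -0.281  0.091] [ 0.579 -0.275  0.103]
  arm z 0.109 39 [ 0.5684 -0.2813  0.1095] [ 0.559 -0.284  0.103] [ 0.578 -0.278  0.115]
  arm z 0.121 33 [ 0.5686 -0.2842  0.1205] [ 0.559 -0.287  0.116] [ 0.579 -0.281  0.127]
  arm z 0.133 49 [ 0.568  -0.289   0.1334] [ 0.557 -0.292  0.127] [ 0.581 -0.282  0.139]
  arm z 0.145 96 [ 0.5681 -0.2895  0.1465] [ 0.557 -0.294  0.139] [ 0.581 -0.282  0.151]
```

Emit:
drive_tool(series=[{"dp": [0.69,-0.71,0]},{"dp": [0.69,-0.71,0]},{"dp": [0.69,-0.71,0]},{"dp": [0.69,-0.71,0]},{"dp": [0.69,-0.71,0]},{"dp": [0.69,-0.71,0]},{"dp": [0.69,-0.71,0]},{"dp": [0.69,-0.71,0]},{"dp": [0.69,-0.71,0.3]},{"dp": [0.69,-0.71,0.3]},{"dp": [0.69,-0.71,0.3]}])

```text
schema error: expected keys dp, rotation, grip
```

Emit:
drive_tool(series=[{"rotation": [0,0,-0.94]},{"rotation": [0,0,-0.94]},{"rotation": [0,0,-0.94]},{"rotation": [0,0,-0.94]},{"rotation": [0,0,-0.94]},{"rotation": [0,0,-0.94]},{"rotation": [0,0,-0.94]},{"rotation": [0,0,-0.94]},{"rotation": [0,0,-0.94]},{"rotation": [0,0,-0.94]},{"dp": [0,0,0]},{"dp": [0,0,0]}])

```text
schema error: expected keys dp, rotation, grip
```

```bash
cat >> h.py <<'E'
def go(x,y,z,yaw):
    "print total dp (units, in present tool axes) and turn (units) to the target"
    s=env.get_state();R=s["ee_rot"];p=s["eef_pos"]
    d=R.T@(np.array([x,y,z])-p)/.05
    ps=np.degrees(np.arctan2(R[1,0],R[0,0]))
    print("t",round(s["time"],2),"p",p.round(4),"yaw",round(ps,2),"tilt",R[:2,2].round(4),"gap",s["finger_gap"],"q",s["joint_pos"].round(2),"F",s["force"].round(1))
    print("dp",d.round(3),"rot z",round(-(((yaw-ps)+180)%360-180)/10,3))
E
python3 - <<'E'
from h import *
go(.4231,-.0134,.06,117.86)
c=env.camera("wrist");save(c,"w1.png");np.savez("w1.npz",**c);W=pts(c)
hsv=cv2.cvtColor(c["frame"],cv2.COLOR_RGB2HSV)
k=((hsv[...,0]<8)|(hsv[...,0]>172))&(hsv[...,1]>120)&(W[...,2]>.044)&(W[...,2]<.06)
_,L,s,_=cv2.connectedComponentsWithStats(k.astype(np.uint8));print(s[1:][s[1:,4]>50])
i=1+s[1:,4].argmax();print(rect(W[L==i]),np.median(W[L==i][:,2]),c["position"])
E
```

```text
t 0.1 p [ 0.2347 -0.5245  0.2306] yaw 24.11 tilt [-0.0006  0.0014] gap 0.08561803401301381 q [-1.17  0.32  1.57 -0.    1.26 -0.02] F [0.  0.6 0.6]
dp [ 7.614 -7.786  3.424] rot z -9.375
[]Traceback (most recent call last):
  File "<stdin>", line 7, in <module>
ValueError: attempt to get argmax of an empty sequence
```

View pics/w1.png

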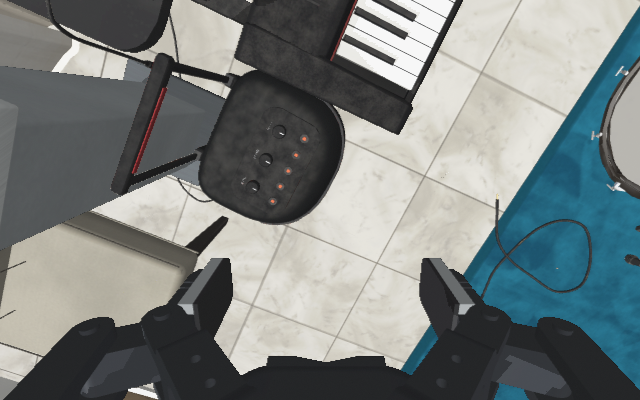

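The moves were refused, because every row needs all three keys. This wrist picture is still from the start pose: floor and stool, with fingers at (205,300) and (450,300). I'll resend the moves.

Emit:
drive_tool(series=[{"dp": [0.69,-0.71,0],"rotation": [0,0,0],"grip": 85},{"dp": [0.69,-0.71,0],"rotation": [0,0,0],"grip": 85},{"dp": [0.69,-0.71,0],"rotation": [0,0,0],"grip": 85},{"dp": [0.69,-0.71,0],"rotation": [0,0,0],"grip": 85},{"dp": [0.69,-0.71,0],"rotation": [0,0,0],"grip": 85},{"dp": [0.69,-0.71,0],"rotation": [0,0,0],"grip": 85},{"dp": [0.69,-0.71,0],"rotation": [0,0,0],"grip": 85},{"dp": [0.69,-0.71,0],"rotation": [0,0,0],"grip": 85},{"dp": [0.69,-0.71,0.3],"rotation": [0,0,0],"grip": 85},{"dp": [0.69,-0.71,0.3],"rotation": [0,0,0],"grip": 85},{"dp": [0.69,-0.71,0.3],"rotation": [0,0,0],"grip": 85}])

```text
time: 1.52
eef_pos: [0.422, -0.0118, 0.1859]
ee_rot: [[0.913, 0.409, 0.001], [0.409, -0.913, -0.0], [0.0, 0.0, -1.0]]
force: [1.1, 0.4, -0.0]
finger_gap: 0.0846
finger_force: 0.0
```

Emit:
drive_tool(series=[{"dp": [0,0,0],"rotation": [0,0,-0.94],"grip": 85},{"dp": [0,0,0],"rotation": [0,0,-0.94],"grip": 85},{"dp": [0,0,0],"rotation": [0,0,-0.94],"grip": 85},{"dp": [0,0,0],"rotation": [0,0,-0.94],"grip": 85},{"dp": [0,0,0],"rotation": [0,0,-0.94],"grip": 85},{"dp": [0,0,0],"rotation": [0,0,-0.94],"grip": 85},{"dp": [0,0,0],"rotation": [0,0,-0.94],"grip": 85},{"dp": [0,0,0],"rotation": [0,0,-0.94],"grip": 85},{"dp": [0,0,0],"rotation": [0,0,-0.94],"grip": 85},{"dp": [0,0,0],"rotation": [0,0,-0.94],"grip": 85},{"dp": [0,0,0],"rotation": [0,0,0],"grip": 85}])

```text
time: 2.9
eef_pos: [0.4216, -0.0134, 0.1862]
ee_rot: [[-0.469, 0.883, -0.0], [0.883, 0.469, -0.0], [0.0, -0.0, -1.0]]
force: [0.3, -0.7, 0.0]
finger_gap: 0.0851
finger_force: 0.0
```

```bash
python3 - <<'E'
from h import *
go(.4231,-.0134,.06,117.86)
c=env.camera("wrist");save(c,"w2.png");np.savez("w2.npz",**c);W=pts(c)
hsv=cv2.cvtColor(c["frame"],cv2.COLOR_RGB2HSV)
k=((hsv[...,0]<8)|(hsv[...,0]>172))&(hsv[...,1]>120)&(W[...,2]>.044)&(W[...,2]<.06)
_,L,s,_=cv2.connectedComponentsWithStats(k.astype(np.uint8));print(s[1:][s[1:,4]>50])
i=1+s[1:,4].argmax();print(rect(W[L==i]),np.median(W[L==i][:,2]),c["position"])
E
```

```text
t 2.9 p [ 0.4216 -0.0134  0.1862] yaw 118.0 tilt [-0.0004 -0.0001] gap 0.08512085384508389 q [-0.06  0.12  1.96 -0.    1.07 -0.55] F [ 0.3 -0.7  0. ]
dp [-0.015  0.028  2.523] rot z 0.014
[[ 306  141   39   93 3496]
 [ 149  234  121  128 4883]]
(array([ 367.8, -174.9]), array([117.3,  99.5]), -85.39) 0.04978898767350193 [0.38606862 0.05180647 0.32933712]
```

```bash
python3 - <<'E'
from h import *
c=dict(np.load("w2.npz"));W=pts(c)
Q=reg(W,(296,131,355,245),.044,.06);print(rect(Q),np.median(Q[:,2]))
s=env.get_state();print(s["ee_rot"][:,1]@(np.r_[rect(Q)[0]/1000,0]-s["eef_pos"]*[1,1,0]),s["ee_rot"][:,0]@(np.r_[rect(Q)[0]/1000,0]-s["eef_pos"]*[1,1,0]))
E
```

```text
(array([419.5, -13.2]), array([84.6, 34. ]), -62.35) 0.05244310627205323
-0.0017971316352716627 0.0011741374390432067
```

Emit:
drive_tool(series=[{"dp": [0,0,0.8],"rotation": [0,0,0],"grip": 85},{"dp": [0,0,0.8],"rotation": [0,0,0],"grip": 85},{"dp": [0,0,0.8],"rotation": [0,0,0],"grip": 85},{"dp": [0,0,0.4],"rotation": [0,0,0],"grip": 85},{"dp": [0,0,0.4],"rotation": [0,0,0],"grip": 85},{"dp": [0,0,0],"rotation": [0,0,0],"grip": 25},{"dp": [0,0,0],"rotation": [0,0,0],"grip": 25},{"dp": [0,0,0],"rotation": [0,0,0],"grip": 25},{"dp": [0,0,0],"rotation": [0,0,0],"grip": 25},{"dp": [0,0,0],"rotation": [0,0,0],"grip": 25}], squeeze=35)

```text
time: 4.2
eef_pos: [0.4223, -0.0135, 0.0272]
ee_rot: [[-0.471, 0.882, 0.002], [0.882, 0.471, -0.0], [-0.001, 0.001, -1.0]]
force: [-0.1, -0.6, 7.5]
finger_gap: 0.0335
finger_force: 36.0
```

Emit:
drive_tool(series=[{"dp": [0,0,-0.3],"rotation": [0,0,0],"grip": 25},{"dp": [0,0,-0.9],"rotation": [0,0,0],"grip": 25},{"dp": [0,0,-0.9],"rotation": [0,0,0],"grip": 25},{"dp": [0,0,-0.4],"rotation": [0,0,0],"grip": 25},{"dp": [0,0,0],"rotation": [0,0,0.98],"grip": 25},{"dp": [0,0,0],"rotation": [0,0,0.98],"grip": 25},{"dp": [0,0,0],"rotation": [0,0,1],"grip": 25},{"dp": [0,0,0],"rotation": [0,0,0],"grip": 25},{"dp": [0,0,0],"rotation": [0,0,0],"grip": 25}])

```text
time: 5.32
eef_pos: [0.4216, -0.0134, 0.1513]
ee_rot: [[0.024, 1.0, -0.0], [1.0, -0.024, -0.0], [-0.0, -0.0, -1.0]]
force: [-0.9, -0.2, -1.9]
finger_gap: 0.0332
finger_force: 35.4
```

```bash
python3 - <<'E'
from h import *
go(.5735,-.157,.15,88.36)
E
```

```text
t 5.33 p [ 0.4216 -0.0134  0.1513] yaw 88.64 tilt [-0.0001 -0.    ] gap 0.03319036400916491 q [-0.06  0.15  2.01 -0.    0.97 -0.04] F [-0.9 -0.2 -1.9]
dp [-2.799  3.105  0.025] rot z 0.028
```

Emit:
drive_tool(series=[{"dp": [-0.7,0.78,0],"rotation": [0,0,0],"grip": 25},{"dp": [-0.7,0.78,0],"rotation": [0,0,0.03],"grip": 25},{"dp": [-0.7,0.78,0],"rotation": [0,0,0],"grip": 25},{"dp": [-0.7,0.77,0],"rotation": [0,0,0],"grip": 25},{"dp": [0,0,0],"rotation": [0,0,0],"grip": 25},{"dp": [0,0,0],"rotation": [0,0,0],"grip": 25},{"dp": [0,0,0],"rotation": [0,0,0],"grip": 25}])

```text
time: 6.2
eef_pos: [0.5722, -0.1568, 0.1513]
ee_rot: [[0.03, 1.0, -0.001], [1.0, -0.03, 0.0], [0.0, -0.001, -1.0]]
force: [-0.6, 0.7, -1.7]
finger_gap: 0.0333
finger_force: 35.7
```

```bash
python3 - <<'E'
from h import *
go(.5735,-.157,.045,88.36)
for n in("wrist","top","side"):
    c=env.camera(n);save(c,n+"3.png");np.savez(n+"3.npz",**c);W=pts(c)
    hsv=cv2.cvtColor(c["frame"],cv2.COLOR_RGB2HSV)
    k=((hsv[...,0]<8)|(hsv[...,0]>172))&(hsv[...,1]>120)&(W[...,2]>.1)&(W[...,2]<.2)
    if k.sum()>20: Q=W[k];print(n,len(Q),Q.min(0).round(4),Q.max(0).round(4)); Q=Q[Q[:,2]>.168];print(len(Q),Q.min(0).round(4),Q.max(0).round(4))
    Q=W[(W[...,2]>.059)&(W[...,2]<.068)&(abs(W[...,0]-.57)<.075)&(W[...,1]>-.25)&(W[...,1]<-.06)];print(n,"rim",rect(Q))
    for s in(1,-1):
        E=Q[(s*(Q[:,0]-.574)>.05)&(abs(Q[:,1]+.155)<.07)]
        if len(E)>10: print("  wallx",s,np.polyval(np.polyfit(E[:,1],E[:,0],1),-.157),np.polyfit(E[:,1],E[:,0],1)[0],len(E))
E
```

```text
t 6.2 p [ 0.5722 -0.1568  0.1513] yaw 88.29 tilt [-0.001   0.0004] gap 0.03333579025425508 q [-0.29  0.41  1.64  0.    1.09 -0.26] F [-0.6  0.7 -1.7]
dp [-0.003  0.028  2.125] rot z -0.007
wrist 15420 [ 0.5539 -0.1952  0.1267] [ 0.5899 -0.1128  0.1792]
14129 [ 0.5539 -0.1952  0.168 ] [ 0.5898 -0.1129  0.1792]
wrist rim (array([ 571.6, -147.7]), array([154.1, 128.7]), 88.24)
  wallx 1 0.6314340565079944 0.02586876116335518 1946
  wallx -1 0.5112155496137364 0.03314539265440546 1871
top 50 [ 0.5585 -0.1963  0.1607] [0.9986 0.1907 0.1954]
48 [ 0.5585 -0.1963  0.1688] [0.9986 0.1907 0.1954]
top rim (array([ 574.8, -157.5]), array([174.2, 128.9]), 88.33)
  wallx 1 0.6337494640130018 0.045496570245077174 47
side 706 [ 0.5546 -0.2046  0.1276] [ 0.5904 -0.1173  0.1926]
453 [ 0.5547 -0.2023  0.1681] [ 0.5904 -0.1173  0.1926]
side rim (array([ 572.5, -158.6]), array([177.2, 128.4]), 88.34)
  wallx 1 0.632411879090962 0.029243854447858993 162
  wallx -1 0.5118941308318908 0.027566078083497376 141
```

View pics/wrist3.png

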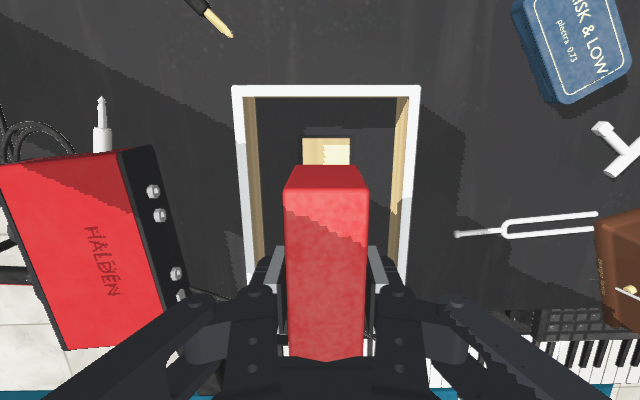

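```bash
python3 - <<'E'
from h import *
c=dict(np.load("wrist3.npz"));W=pts(c)
for u in (310,325,340): print(u,[(v,*W[v,u,1:].round(4)) for v in (126,130,134,136,138,139,140,141,142,146,150)])
for v in (142,148,155): print(v,[(u,*W[v,u,[0,2]].round(4)) for u in (294,298,300,302,303,304,305,320,347,349,350,351,352,353,356)])
print("rim +y edge",[(v,*W[v,330,1:].round(4)) for v in range(82,102,2)])
k=(W[...,2]>.168)&(W[...,2]<.19)&(abs(W[...,0]-.572)<.014);print(np.percentile(W[k][:,1],[99.5,100]), [(v,*W[v,326,1:].round(4)) for v in range(160,196,3)])
E
```

```text
310 [(126, np.float64(-0.1), np.float64(0.0228)), (130, np.float64(-0.1033), np.float64(0.0228)), (134, np.float64(-0.1065), np.float64(0.0235)), (136, np.float64(-0.1082), np.float64(0.022)), (138, np.float64(-0.1114), np.float64(0.0065)), (139, np.float64(-0.1122), np.float64(0.0075)), (140, np.float64(-0.1132), np.float64(0.0058)), (141, np.float64(-0.114), np.float64(0.0068)), (142, np.float64(-0.1147), np.float64(0.0084)), (146, np.float64(-0.1185), np.float64(0.0057)), (150, np.float64(-0.122), np.float64(0.0064))]
325 [(126, np.float64(-0.1003), np.float64(0.0246)), (130, np.float64(-0.1036), np.float64(0.0236)), (134, np.float64(-0.1068), np.float64(0.0239)), (136, np.float64(-0.1085), np.float64(0.0227)), (138, np.float64(-0.1116), np.float64(0.0084)), (139, np.float64(-0.1126), np.float64(0.0071)), (140, np.float64(-0.1136), np.float64(0.0063)), (141, np.float64(-0.1145), np.float64(0.0056)), (142, np.float64(-0.1153), np.float64(0.0065)), (146, np.float64(-0.1189), np.float64(0.006)), (150, np.float64(-0.1225), np.float64(0.0058))]
340 [(126, np.float64(-0.1007), np.float6
[... 2988 characters left out ...]
)), (98, np.float64(-0.0786), np.float64(0.0232)), (100, np.float64(-0.0801), np.float64(0.0228))]
[-0.11323614 -0.11290259] [(160, np.float64(-0.1313), np.float64(0.0068)), (163, np.float64(-0.1341), np.float64(0.0066)), (166, np.float64(-0.1135), np.float64(0.1313)), (169, np.float64(-0.1136), np.float64(0.1387)), (172, np.float64(-0.1135), np.float64(0.1467)), (175, np.float64(-0.1137), np.float64(0.1526)), (178, np.float64(-0.1135), np.float64(0.1593)), (181, np.float64(-0.1136), np.float64(0.1647)), (184, np.float64(-0.1136), np.float64(0.1696)), (187, np.float64(-0.1135), np.float64(0.175)), (190, np.float64(-0.1143), np.float64(0.1766)), (193, np.float64(-0.1157), np.float64(0.1755))]
```

Emit:
drive_tool(series=[{"dp": [0,0,0.6],"rotation": [0,0,0],"grip": 25},{"dp": [0,0,0.6],"rotation": [0,0,0],"grip": 25},{"dp": [0,0,0.4],"rotation": [0,0,0],"grip": 25},{"dp": [0,0,0.2],"rotation": [0,0,0],"grip": 25},{"dp": [0,0,0.2],"rotation": [0,0,0],"grip": 25},{"dp": [0,0,0.2],"rotation": [0,0,0],"grip": 25},{"dp": [0,0,0.1],"rotation": [0,0,0],"grip": 25},{"dp": [0,0,0.06],"rotation": [0,0,0],"grip": 25},{"dp": [0,0,0],"rotation": [0,0,0],"grip": 25}])

```text
time: 7.48
eef_pos: [0.5735, -0.1579, 0.0336]
ee_rot: [[0.031, 1.0, 0.001], [1.0, -0.031, -0.0], [-0.0, 0.001, -1.0]]
force: [-0.1, 0.7, -2.2]
finger_gap: 0.0331
finger_force: 35.7
```

Emit:
drive_tool(series=[{"dp": [0,0,0.02],"rotation": [0,0,0],"grip": 25},{"dp": [0,0,0.01],"rotation": [0,0,0],"grip": 25},{"dp": [0,0,0],"rotation": [0,0,0],"grip": 25},{"dp": [0,0,0],"rotation": [0,0,0],"grip": 25}])

```text
time: 7.98
eef_pos: [0.5735, -0.1579, 0.0332]
ee_rot: [[0.031, 1.0, 0.001], [1.0, -0.031, -0.0], [-0.0, 0.001, -1.0]]
force: [-2.6, 1.0, 7.0]
finger_gap: 0.033
finger_force: 36.7
```

Emit:
drive_tool(series=[{"dp": [0,0,0],"rotation": [0,0,0],"grip": 50},{"dp": [0,0,0],"rotation": [0,0,0],"grip": 50},{"dp": [0,0,0],"rotation": [0,0,0],"grip": 50},{"dp": [0,0,-0.3],"rotation": [0,0,0],"grip": 50},{"dp": [0,0,-0.7],"rotation": [0,0,0],"grip": 50},{"dp": [0,0,-0.9],"rotation": [0,0,0],"grip": 50},{"dp": [0,0,-0.9],"rotation": [0,0,0],"grip": 85},{"dp": [0,0,0],"rotation": [0,0,0],"grip": 85}])

```text
time: 8.98
eef_pos: [0.5757, -0.1585, 0.1771]
ee_rot: [[0.031, 0.999, 0.01], [1.0, -0.031, -0.003], [-0.003, 0.01, -1.0]]
force: [1.0, 0.1, 0.5]
finger_gap: 0.0831
finger_force: 0.0
```

```bash
python3 - <<'E'
from h import *
go(.5796,.1640,.15,68.5)
c=env.camera("wrist");save(c,"w4.png");np.savez("w4.npz",**c);W=pts(c)
hsv=cv2.cvtColor(c["frame"],cv2.COLOR_RGB2HSV)
k=((hsv[...,0]<8)|(hsv[...,0]>172))&(hsv[...,1]>120)&(abs(W[...,0]-.572)<.05)&(W[...,1]>-.23)&(W[...,1]<-.09)&(W[...,2]>.03)
Q=W[k];print(np.percentile(Q[:,2],[5,50,95]),rect(Q[Q[:,2]>.045]))
E
```

```text
t 8.97 p [ 0.5757 -0.1585  0.1771] yaw 88.21 tilt [ 0.0098 -0.003 ] gap 0.08312016799733271 q [-0.29  0.39  1.6  -0.    1.14 -0.26] F [1.  0.1 0.5]
dp [ 6.451 -0.129  0.524] rot z 1.971
[0.05691217 0.05842966 0.05956807] (array([ 555.7, -156.1]), array([84.7, 68.1]), 88.05)
```

Emit:
drive_tool(series=[{"dp": [0.8,-0.02,0],"rotation": [0,0,0],"grip": 85},{"dp": [0.8,-0.02,0],"rotation": [0,0,0],"grip": 85},{"dp": [0.8,-0.02,0],"rotation": [0,0,0],"grip": 85},{"dp": [0.8,-0.02,0],"rotation": [0,0,0],"grip": 85},{"dp": [0.8,-0.02,0],"rotation": [0,0,0],"grip": 85},{"dp": [0.8,-0.02,0],"rotation": [0,0,0],"grip": 85},{"dp": [0.8,0,0],"rotation": [0,0,0],"grip": 85},{"dp": [0.85,0,0],"rotation": [0,0,0],"grip": 85},{"dp": [0,0,0],"rotation": [0,0,0.98],"grip": 85},{"dp": [0,0,0],"rotation": [0,0,0.98],"grip": 85},{"dp": [0,0,0],"rotation": [0,0,0],"grip": 85},{"dp": [0,0,0],"rotation": [0,0,0],"grip": 85}])

```text
time: 10.52
eef_pos: [0.5769, 0.1645, 0.1711]
ee_rot: [[0.363, 0.932, -0.001], [0.932, -0.363, -0.0], [-0.001, -0.001, -1.0]]
force: [-0.1, -0.2, 0.5]
finger_gap: 0.0848
finger_force: 0.0
```

```bash
python3 - <<'E'
from h import *
c=env.camera("wrist");save(c,"w5.png");np.savez("w5.npz",**c);W=pts(c)
near=(abs(W[...,0]-.58)<.12)&(abs(W[...,1]-.165)<.13)
H=W[near&(W[...,2]>.042)&(W[...,2]<.055)];r=rect(H);print("handle",r,len(H))
k=(near&(W[...,2]>.006)&(W[...,2]<.018)).astype(np.uint8)
_,L,s,_=cv2.connectedComponentsWithStats(k);i=1+s[1:,4].argmax();print("panel",rect(W[L==i]),s[i])
go(.5796,.1640,.0215,68.4);go(*(r[0]/1000),.0215,r[2])
E
```

```text
handle (array([577.3, 164.6]), array([52.9, 13.7]), 68.33) 936
panel (array([576.1, 164.4]), array([172.6, 130.5]), 68.22) [  256    89   144   176 22285]
t 10.57 p [0.577  0.1645 0.1714] yaw 68.7 tilt [-0.0009 -0.0003] gap 0.08471550821430153 q [ 0.26  0.4   1.6  -0.    1.15  0.63] F [ 0.2  0.7 -0.3]
dp [0.011 0.054 2.997] rot z 0.03
t 10.57 p [0.577  0.1645 0.1714] yaw 68.7 tilt [-0.0009 -0.0003] gap 0.08471550821430153 q [ 0.26  0.4   1.6  -0.    1.15  0.63] F [ 0.2  0.7 -0.3]
dp [0.006 0.007 2.997] rot z 0.037
```

View pics/w5.png

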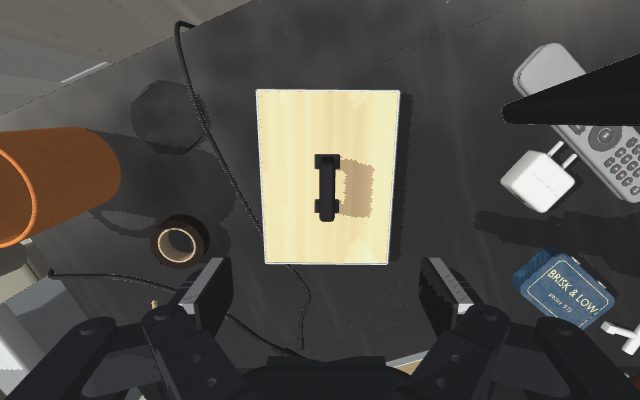

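View pics/w4.png

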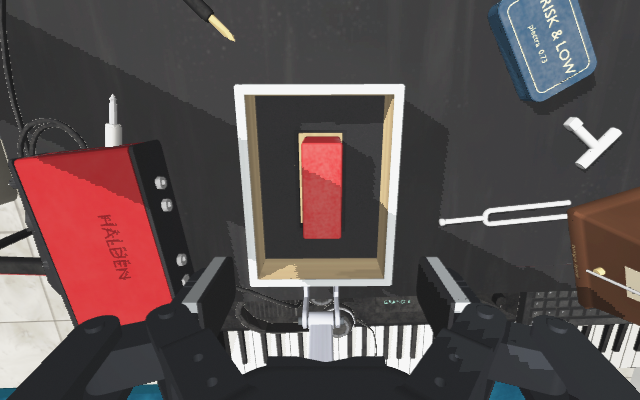

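w5 shows the lid (258–398, 90–265) with its handle at (327,188), lined up with the gripper. w4 shows the box standing in the slot at (322,187).

Emit:
drive_tool(series=[{"dp": [0,0.02,0.8],"rotation": [0,0,0.03],"grip": 50},{"dp": [0,0,0.8],"rotation": [0,0,0],"grip": 50},{"dp": [0,0,0.7],"rotation": [0,0,0],"grip": 50},{"dp": [0,0,0.4],"rotation": [0,0,0],"grip": 50},{"dp": [0,0,0.27],"rotation": [0,0,0],"grip": 50},{"dp": [0,0,0],"rotation": [0,0,0],"grip": 50},{"dp": [0,0,0],"rotation": [0,0,0],"grip": 5},{"dp": [0,0,0],"rotation": [0,0,0],"grip": 5},{"dp": [0,0,0],"rotation": [0,0,0],"grip": 5},{"dp": [0,0,0],"rotation": [0,0,0],"grip": 5},{"dp": [0,0,0],"rotation": [0,0,0],"grip": 5}], squeeze=60)

```text
time: 11.95
eef_pos: [0.5789, 0.1646, 0.0245]
ee_rot: [[0.37, 0.929, 0.002], [0.929, -0.37, 0.0], [0.001, 0.002, -1.0]]
force: [-0.6, -0.6, 6.5]
finger_gap: 0.0131
finger_force: 60.6
```

Emit:
drive_tool(series=[{"dp": [0,0,-0.3],"rotation": [0,0,0],"grip": 5},{"dp": [0,0,-0.7],"rotation": [0,0,0],"grip": 5},{"dp": [0,0,-0.9],"rotation": [0,0,0],"grip": 5},{"dp": [0,0,-0.8],"rotation": [0,0,0],"grip": 5},{"dp": [0,0,0],"rotation": [0,0,-0.98],"grip": 5},{"dp": [0,0,0],"rotation": [0,0,-0.99],"grip": 5},{"dp": [0,0,0],"rotation": [0,0,0],"grip": 5},{"dp": [0,0,0],"rotation": [0,0,0],"grip": 5}])

```text
time: 12.95
eef_pos: [0.578, 0.1643, 0.1583]
ee_rot: [[0.037, 0.999, -0.0], [0.999, -0.037, -0.0], [-0.0, -0.0, -1.0]]
force: [-0.8, -0.3, -1.5]
finger_gap: 0.0126
finger_force: 59.5
```

```bash
python3 - <<'E'
from h import *
go(.573,-.157,.155,88.36)
E
```

```text
t 12.95 p [0.578  0.1643 0.1583] yaw 87.87 tilt [-0.0004 -0.0002] gap 0.012554299408799877 q [ 0.26  0.41  1.61 -0.    1.12  0.3 ] F [-0.8 -0.3 -1.5]
dp [-6.425  0.139  0.067] rot z -0.049
```

Emit:
drive_tool(series=[{"dp": [-0.8,0.02,0],"rotation": [0,0,-0.05],"grip": 5},{"dp": [-0.8,0.02,0],"rotation": [0,0,0],"grip": 5},{"dp": [-0.8,0.02,0],"rotation": [0,0,0],"grip": 5},{"dp": [-0.8,0.02,0],"rotation": [0,0,0],"grip": 5},{"dp": [-0.8,0.02,0],"rotation": [0,0,0],"grip": 5},{"dp": [-0.8,0.02,0],"rotation": [0,0,0],"grip": 5},{"dp": [-0.8,0.02,0],"rotation": [0,0,0],"grip": 5},{"dp": [-0.8,0,0],"rotation": [0,0,0],"grip": 5},{"dp": [0,0,0],"rotation": [0,0,0],"grip": 5},{"dp": [0,0,0],"rotation": [0,0,0],"grip": 5},{"dp": [0,0,0],"rotation": [0,0,0],"grip": 5}])

```text
time: 14.32
eef_pos: [0.5765, -0.1546, 0.1583]
ee_rot: [[0.025, 1.0, -0.0], [1.0, -0.025, 0.0], [0.0, -0.0, -1.0]]
force: [0.4, 0.6, -1.6]
finger_gap: 0.0126
finger_force: 59.5
```

```bash
python3 - <<'E'
from h import *
go(.573,-.157,.08,88.36)
for n in("wrist","top","side"):
    c=env.camera(n);save(c,n+"6.png");np.savez(n+"6.npz",**c);W=pts(c)
    near=(abs(W[...,0]-.573)<.1)&(abs(W[...,1]+.157)<.105)
    k=(near&(W[...,2]>.138)&(W[...,2]<.158)).astype(np.uint8)
    _,L,s,_=cv2.connectedComponentsWithStats(k);i=1+s[1:,4].argmax();Q=W[L==i];print(n,"panel",rect(Q),np.median(Q[:,2]),s[i])
    k=near&(W[...,2]>.059)&(W[...,2]<.069)&(W[...,1]>-.24)
    if k.sum()>20: Q=W[k];print("  rim",len(Q),rect(Q),Q.min(0).round(4),Q.max(0).round(4))
E
```

```text
t 14.32 p [ 0.5765 -0.1546  0.1583] yaw 88.55 tilt [-0.0002  0.0003] gap 0.012627020024139065 q [-0.28  0.41  1.62  0.    1.11 -0.26] F [ 0.4  0.6 -1.6]
dp [-0.05  -0.069  1.566] rot z 0.019
wrist panel (array([ 576.4, -127.5]), array([129. , 116.4]), -1.63) 0.14628583749586305 [  184    78   284   223 50337]
top panel (array([580.6, -91.9]), array([128.3,  45.3]), -1.43) 0.14558791621375144 [353 152  23  56 768]
  rim 71 (array([576.7, -74.6]), array([128.2,  12.2]), 1.16) [ 0.5126 -0.0819  0.0592] [ 0.6408 -0.0695  0.0682]
side panel (array([ 577. , -157.3]), array([176.6, 128.7]), 88.39) 0.14760026268827342 [ 301  184   72   56 2831]
  rim 479 (array([ 572.6, -156.4]), array([169.9, 128.3]), 88.36) [ 0.5069 -0.24    0.059 ] [ 0.636  -0.0697  0.0687]
```

View pics/side6.png

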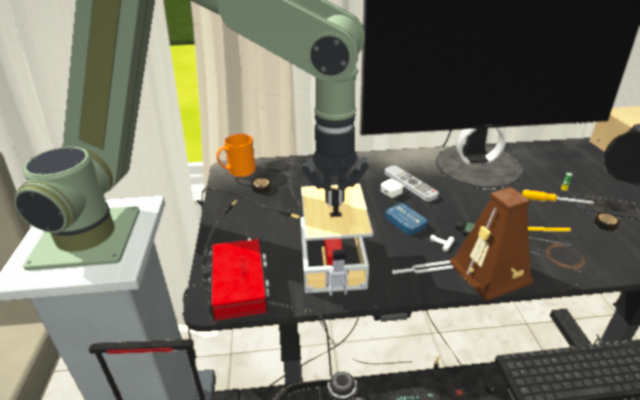

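Side view: the lid is held above the case, about 4.5 mm too far in x. I'll correct that and lower to just above the rim.

Emit:
drive_tool(series=[{"dp": [-0.04,-0.09,0],"rotation": [0,0,0.02],"grip": 5},{"dp": [0,0,0.5],"rotation": [0,0,0],"grip": 5},{"dp": [0,0,0.5],"rotation": [0,0,0],"grip": 5},{"dp": [0,0,0.25],"rotation": [0,0,0],"grip": 5},{"dp": [0,0,0],"rotation": [0,0,0],"grip": 5},{"dp": [0,0,0],"rotation": [0,0,0],"grip": 5},{"dp": [0,0,0],"rotation": [0,0,0],"grip": 5}])

```text
time: 15.35
eef_pos: [0.5726, -0.1578, 0.0969]
ee_rot: [[0.029, 1.0, 0.002], [1.0, -0.029, -0.001], [-0.001, 0.002, -1.0]]
force: [0.5, -0.1, -1.9]
finger_gap: 0.0127
finger_force: 59.4
```

```bash
python3 - <<'E'
from h import *
go(.572,-.1565,.0825,88.36)
for n in("wrist","top","side"):
    c=env.camera(n);save(c,n+"7.png");np.savez(n+"7.npz",**c);W=pts(c)
    near=(abs(W[...,0]-.573)<.1)&(abs(W[...,1]+.157)<.105)
    k=(near&(W[...,2]>.073)&(W[...,2]<.092)).astype(np.uint8)
    _,L,s,_=cv2.connectedComponentsWithStats(k);i=1+s[1:,4].argmax();Q=W[L==i];Q=Q[Q[:,1]>-.243];print(n,"panel",rect(Q),np.median(Q[:,2]),s[i])
    k=near&(W[...,2]>.02)&(W[...,2]<.069)&(W[...,1]>-.24)
    if k.sum()>20: Q=W[k];print("  rim",len(Q),rect(Q),Q.min(0).round(4),Q.max(0).round(4))
E
```

```text
t 15.35 p [ 0.5726 -0.1578  0.0969] yaw 88.31 tilt [ 0.002  -0.0007] gap 0.012736922889225037 q [-0.29  0.46  1.71 -0.    0.97 -0.26] F [ 0.5 -0.1 -1.9]
dp [ 0.026 -0.014  0.287] rot z -0.005
wrist panel (array([ 572.7, -130.9]), array([128.9, 116.4]), -1.69) 0.08484231607334264 [  184    78   284   223 50283]
  rim 245 (array([573.6, -70.8]), array([126. ,   0.3]), -1.69) [ 0.5107 -0.0727  0.0617] [ 0.6366 -0.0689  0.0663]
top panel (array([576.9, -95.1]), array([129.3,  45.4]), -1.75) 0.08421889404761429 [353 161  22  53 709]
  rim 97 (array([575.8, -70.9]), array([128.1,  17.9]), 6.22) [ 0.5125 -0.0866  0.0202] [ 0.6404 -0.0685  0.0688]
side panel (array([ 572.8, -158.5]), array([172.2, 128. ]), 88.32) 0.08583827234158659 [ 301  208   68   57 2563]
  rim 210 (array([ 572.4, -156.6]), array([170.4, 128.7]), 88.34) [ 0.5056 -0.24    0.0205] [ 0.6345 -0.0696  0.0681]
```

Emit:
drive_tool(series=[{"dp": [0.03,-0.01,0],"rotation": [0,0,0],"grip": 5},{"dp": [0,0,0.08],"rotation": [0,0,0],"grip": 5},{"dp": [0,0,0.08],"rotation": [0,0,0],"grip": 5},{"dp": [0,0,0.08],"rotation": [0,0,0],"grip": 5},{"dp": [0,0,0.03],"rotation": [0,0,0],"grip": 5},{"dp": [0,0,0],"rotation": [0,0,0],"grip": 5},{"dp": [0,0,0],"rotation": [0,0,0],"grip": 5}])

```text
time: 16.38
eef_pos: [0.5713, -0.156, 0.0825]
ee_rot: [[0.03, 1.0, -0.0], [1.0, -0.03, 0.0], [0.0, -0.0, -1.0]]
force: [-2.7, 1.0, 2.8]
finger_gap: 0.013
finger_force: 60.1
```

Emit:
drive_tool(series=[{"dp": [0,0,0.02],"rotation": [0,0,0],"grip": 5},{"dp": [0,0,0],"rotation": [0,0,0],"grip": 5},{"dp": [0,0,0],"rotation": [0,0,0],"grip": 40},{"dp": [0,0,0],"rotation": [0,0,0],"grip": 40},{"dp": [0,0,0],"rotation": [0,0,0],"grip": 40},{"dp": [0,0,-0.3],"rotation": [0,0,0],"grip": 40},{"dp": [0,0,-0.8],"rotation": [0,0,0],"grip": 40},{"dp": [0,0,-0.9],"rotation": [0,0,0],"grip": 40},{"dp": [0,0,-0.9],"rotation": [0,0,0],"grip": 10},{"dp": [0,0,0],"rotation": [0,0,0],"grip": 0}])

```text
time: 17.62
eef_pos: [0.5738, -0.1567, 0.2318]
ee_rot: [[0.029, 1.0, 0.01], [1.0, -0.029, -0.003], [-0.003, 0.01, -1.0]]
force: [0.8, 1.0, -0.7]
finger_gap: 0.0042
finger_force: 0.0
```

```bash
python3 - <<'E'
from h import *
go(.572,-.1565,.0825,88.36)
for n in("wrist","side"):
    c=env.camera(n);save(c,n+"8.png");np.savez(n+"8.npz",**c);W=pts(c)
    near=(abs(W[...,0]-.573)<.1)&(abs(W[...,1]+.157)<.105)
    k=(near&(W[...,2]>.06)&(W[...,2]<.08)).astype(np.uint8)
    _,L,s,_=cv2.connectedComponentsWithStats(k);i=1+s[1:,4].argmax();Q=W[L==i];Q=Q[Q[:,1]>-.243];print(n,"panel",rect(Q),np.median(Q[:,2]),s[i])
    K=Q[(abs(Q[:,0]-.572)>.02)];A=np.c_[K[:,:2]-[.572,-.157],np.ones(len(K))];print(np.linalg.lstsq(A,K[:,2],rcond=None)[0])
E
```

```text
t 17.62 p [ 0.5738 -0.1567  0.2318] yaw 88.31 tilt [ 0.01  -0.003] gap 0.004207928204662099 q [-0.29  0.35  1.52 -0.    1.26 -0.26] F [ 0.8  1.  -0.7]
dp [ 0.011 -0.066  2.985] rot z -0.005
wrist panel (array([ 570.7, -156.4]), array([172.6, 128.5]), 88.35) 0.07055602157485677 [  250    89   143   175 21109]
[6.66005948e-06 1.35505207e-03 7.05331095e-02]
side panel (array([ 571.8, -157. ]), array([175.2, 128.2]), 88.38) 0.07175589941145044 [ 301  212   67   61 3006]
[0.00300021 0.00266264 0.0716548 ]
```

View pics/wrist8.png

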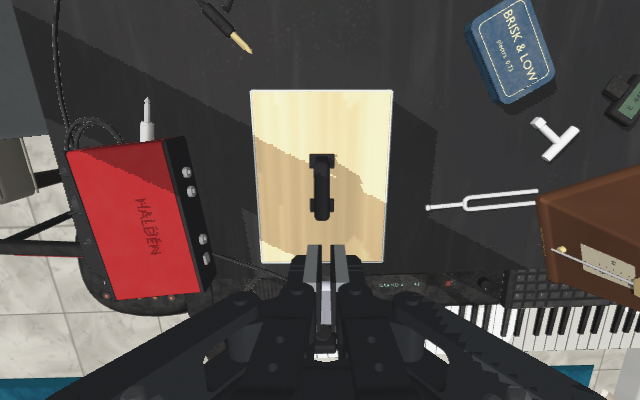

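Wrist view: the lid is flat and square on the case (250–392, 90–263), with the panel top at 70.5 mm where 70 mm is seated. Next is the clamp: go behind it and push it over with closed fingers.

Emit:
drive_tool(series=[{"dp": [-0.9,-0.03,0],"rotation": [0,0,0],"grip": 0},{"dp": [-0.9,0,0],"rotation": [0,0,0],"grip": 0},{"dp": [-0.9,0,0],"rotation": [0,0,0],"grip": 0},{"dp": [-0.9,0,0],"rotation": [0,0,0],"grip": 0},{"dp": [-0.3,0,0],"rotation": [0,0,0],"grip": 0},{"dp": [0,0,0.7],"rotation": [0,0,0],"grip": 0},{"dp": [0,0,0.7],"rotation": [0,0,0],"grip": 0},{"dp": [0,0,0.55],"rotation": [0,0,0],"grip": 0},{"dp": [0,0,0],"rotation": [0,0,0],"grip": 0},{"dp": [0,0,0],"rotation": [0,0,0],"grip": 0}])

```text
time: 18.98
eef_pos: [0.5648, -0.3507, 0.1296]
ee_rot: [[0.029, 1.0, 0.001], [1.0, -0.029, -0.0], [-0.0, 0.001, -1.0]]
force: [0.2, 0.7, 1.1]
finger_gap: 0.0002
finger_force: 0.0
```

```bash
python3 - <<'E'
from h import *
go(.568,-.30,.1326,88.36)
c=env.camera("side");save(c,"side9.png")
E
```

```text
t 18.98 p [ 0.5648 -0.3507  0.1296] yaw 88.34 tilt [ 0.0009 -0.0005] gap 0.00017180211735063483 q [-0.57  0.53  1.49  0.    1.12 -0.54] F [0.2 0.7 1.1]
dp [ 1.016  0.034 -0.06 ] rot z -0.002
```

View pics/side9.png

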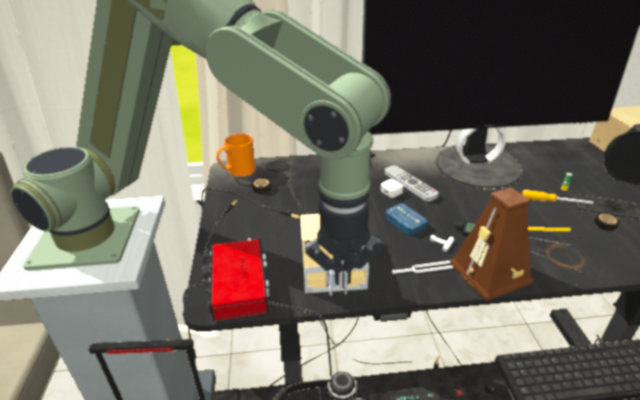

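The side view shows the closed gripper behind the upright clamp, near (345,270).

Emit:
drive_tool(series=[{"dp": [0.5,0.02,-0.03],"rotation": [0,0,0],"grip": 0},{"dp": [0.25,0.01,-0.03],"rotation": [0,0,0],"grip": 0},{"dp": [0.25,0,0],"rotation": [0,0,0],"grip": 0},{"dp": [0.3,0,-0.07],"rotation": [0,0,0],"grip": 0},{"dp": [0.3,0,0.01],"rotation": [0,0,0],"grip": 0},{"dp": [0.29,0,0.09],"rotation": [0,0,0],"grip": 0},{"dp": [0.26,0,0.16],"rotation": [0,0,0],"grip": 0},{"dp": [0.21,0,0.22],"rotation": [0,0,0],"grip": 0},{"dp": [0.14,0,0.27],"rotation": [0,0,0],"grip": 0},{"dp": [0,0,0],"rotation": [0,0,0],"grip": 0},{"dp": [0,0,0],"rotation": [0,0,0],"grip": 0}])

```text
time: 20.4
eef_pos: [0.5693, -0.2262, 0.0974]
ee_rot: [[0.03, 1.0, -0.001], [1.0, -0.03, 0.0], [0.0, -0.001, -1.0]]
force: [0.5, -0.4, -0.5]
finger_gap: 0.0001
finger_force: 0.0
```

Emit:
drive_tool(series=[{"dp": [0.05,0,0.12],"rotation": [0,0,0],"grip": 0},{"dp": [0.02,0,0.1],"rotation": [0,0,0],"grip": 0},{"dp": [0,0,0.03],"rotation": [0,0,0],"grip": 0},{"dp": [0,0,0],"rotation": [0,0,0],"grip": 0}])

```text
time: 20.9
eef_pos: [0.5693, -0.2225, 0.0851]
ee_rot: [[0.029, 1.0, -0.001], [1.0, -0.029, 0.0], [0.0, -0.001, -1.0]]
force: [-0.2, -0.8, 0.3]
finger_gap: 0.0003
finger_force: 0.0
```

Emit:
drive_tool(series=[{"dp": [0,0,0.03],"rotation": [0,0,0],"grip": 0},{"dp": [0,0,0.02],"rotation": [0,0,0],"grip": 0},{"dp": [0,0,0],"rotation": [0,0,0],"grip": 0}])

```text
time: 21.28
eef_pos: [0.5695, -0.2225, 0.0839]
ee_rot: [[0.03, 1.0, 0.0], [1.0, -0.03, -0.0], [-0.0, 0.0, -1.0]]
force: [-1.9, 0.2, 6.3]
finger_gap: -0.0004
finger_force: 3.1
```

Emit:
drive_tool(series=[{"dp": [0,0,0.03],"rotation": [0,0,0],"grip": 0},{"dp": [0,0,0],"rotation": [0,0,0],"grip": 0},{"dp": [0,0,0],"rotation": [0,0,0],"grip": 0}])

```text
time: 21.65
eef_pos: [0.5696, -0.2225, 0.0837]
ee_rot: [[0.03, 1.0, 0.001], [1.0, -0.03, -0.0], [-0.0, 0.001, -1.0]]
force: [-3.2, 2.4, 13.5]
finger_gap: -0.0006
finger_force: 6.3
```

Emit:
drive_tool(series=[{"dp": [0,0,-0.4],"rotation": [0,0,0],"grip": 0},{"dp": [0,0,-0.9],"rotation": [0,0,0],"grip": 0},{"dp": [0,0,-0.9],"rotation": [0,0,0],"grip": 0},{"dp": [-0.9,0,-0.4],"rotation": [0,0,0],"grip": 0},{"dp": [-0.9,0,0],"rotation": [0,0,0],"grip": 0},{"dp": [-0.9,0,0],"rotation": [0,0,0],"grip": 0},{"dp": [0,0,0],"rotation": [0,0,0],"grip": 0},{"dp": [0,0,0],"rotation": [0,0,0],"grip": 0}])

```text
time: 22.65
eef_pos: [0.5654, -0.357, 0.2109]
ee_rot: [[0.03, 1.0, -0.001], [1.0, -0.03, 0.001], [0.001, -0.001, -1.0]]
force: [0.7, 0.5, -0.7]
finger_gap: -0.0004
finger_force: 0.0
```

```bash
python3 - <<'E'
from h import *
go(.568,-.30,.1326,88.36)
a=env.camera("top");b=env.camera("side");w=env.camera("wrist")
for n,c in(("top",a),("side",b),("wrist",w)):
    W=pts(c);near=abs(W[...,0]-.570)<.007
    for y in np.arange(-.265,-.185,.01):
        Q=W[near&(abs(W[...,1]-y)<.004)&(W[...,2]>.06)&(W[...,2]<.13)];print(n,round(y,3),len(Q),(np.percentile(Q[:,2],[10,50,90])*1000).round(1) if len(Q) else "")
    k=(abs(W[...,0]-.572)<.07)&(abs(W[...,1]+.13)<.06)&(abs(W[...,0]-.572)>.02)&(W[...,2]>.06)&(W[...,2]<.08)
    K=W[k]; print("lid",np.linalg.lstsq(np.c_[K[:,:2]-[.572,-.157],np.ones(len(K))],K[:,2],rcond=None)[0])
im=np.hstack([cv2.resize(a["frame"][130:310,170:460],None,fx=1.35,fy=1.35),cv2.resize(b["frame"][120:320,200:400],(390,243))[:,:390]])
cv2.imwrite("pics/fin.png",im[:,:,::-1]);print(im.shape)
E
```

```text
t 22.65 p [ 0.5654 -0.357   0.2109] yaw 88.29 tilt [-0.0006  0.001 ] gap -0.0003525406570957969 q [-0.58  0.48  1.36  0.    1.3  -0.55] F [ 0.7  0.5 -0.7]
dp [1.139 0.02  1.568] rot z -0.007
top -0.265 21 [79.2 83.6 88.1]
top -0.255 21 [81.1 82.5 84.8]
top -0.245 19 [80.2 81.7 85.3]
top -0.235 25 [75.1 80.8 83.3]
top -0.225 28 [69.9 81.1 84.1]
top -0.215 20 [81.3 83.5 85.5]
top -0.205 19 [81.1 83.4 86.1]
top -0.195 23 [68.3 72.4 83.3]
top -0.185 15 [ 69.9  74.2 102. ]
lid [ 0.0029255  -0.00080584  0.06996828]
side -0.265 11 [83.6 85.4 87.3]
side -0.255 20 [82.7 83.4 84.3]
side -0.245 19 [82.4 83.6 84.7]
side -0.235 17 [82.4 83.9 85.7]
side -0.225 23 [83.2 84.3 86.4]
side -0.215 18 [84.6 85.8 86.8]
side -0.205 10 [84.7 85.6 86.4]
side -0.195 0 
side -0.185 63 [ 75.   87.6 101.4]
lid [ 0.00075102 -0.00072842  0.07177673]
wrist -0.265 187 [82.9 85.3 86.9]
wrist -0.255 196 [81.6 82.6 83.5]
wrist -0.245 204 [81.6 82.5 83.5]
wrist -0.235 207 [81.6 82.6 83.5]
wrist -0.225 218 [81.5 82.8 83.6]
wrist -0.215 235 [83.6 84.6 85.7]
wrist -0.205 3 [83.5 83.7 84. ]
wrist -0.195 0 
wrist -0.185 0 
lid [0. 0. 0.]
(243, 782, 3)
```

View pics/fin.png

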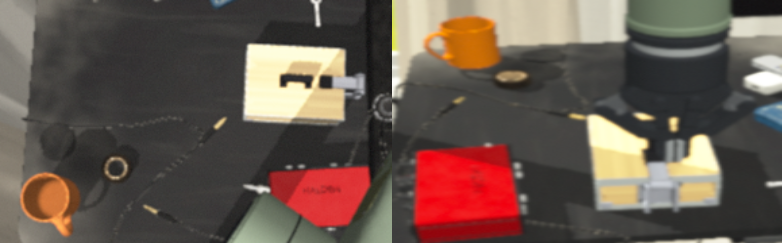

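The final view shows the clamp arm level on the lid: its top is flat at about 82.5 mm on the wrist camera. The lid is flat at 70 mm, the mug and tape are where they were, and the robot is clear.

```bash
python3 -c "
from plant import env
print(env.job_done())"
```

```text
the job is handed in; nothing more can be done
None
```

I handed the job in at about 23 s; the strings box is upright on the bottom of the slot, the lid is fully down and square on the case, and the clamp arm is level on the lid. The mug, tape roll and tin were never touched; I have no score, as the hand-in only confirmed receipt.

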